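# Slide the tape roll through the posts into its bay

### The arm

A 6-joint arm with a two-finger parallel gripper is mounted at the origin on a cart in front of the work surface, level with it; the furniture and walls round the work are solid. World frame = base frame: x ahead of the robot, y to its left, z up, the work surface at z = 0. Lengths are in m, angles in degrees, forces in N, time in s.
With the tool pointing down it reaches from about 0.35 to 0.875 m from the base axis. Payload 4.2 kg.
Tool frame: the origin (TCP) lies between the finger pads; the fingertips stand 8 mm ahead of it and the grasp point (between the pads) lies 11 mm behind it; z points along the fingers, y is the line along which they close (so a half turn about z gives the same grasp; the last joint's range is limited). The gripper opens to 87 mm and grips with 3 to 60 N. Pads are 19 mm wide; open, the fingers measure 117 mm over their backs; the gripper's body (75 mm by 190 mm) begins 51 mm behind the grasp point.
Start: joints at [14.817, 22.042, 0.453, 0, -68.411, -14.817], TCP at [0.625, 0, 0.231] pointing down, gripper open.
Joint ranges: [-179.83, 179.83], [-69.29, 118.12], [-61.27, 80.66], [-181.25, 117.63], [-171.15, -9.14], [-177.46, 177.46]. Speed limits (degrees/s): [159.86, 159.86, 180, 180, 180, 180].

### API

Orientations are given as a 3x3 rotation matrix whose columns are the frame's x, y, z axes.
In Python, from station import sense, capture, camera_model, finish_job, find_in gives the robot as it stands. The module is installed in compiled form; this text tells all that it offers.
- The arm moves only by the tool arm_command, never from a script. Its argument "motion" is a list of rows, each a list of 7 numbers: the finger opening in mm, from 0 to 87, then the shift along the tool's x, y, z in mm, then the turn, a rotation vector about the tool's x, y, z in rad. In form: [[jaw, dx, dy, dz, rx, ry, rz], ...]. A call has 1 to 8 rows; each row shifts and turns the commanded pose from where the row before left it, along the tool's axes as they then stand; what a row does not reach is not made up. A row lasts 1/10 s, in which the tool goes at most 50 mm and 8.59 degrees, less where a joint would pass 70% of its speed; a pose out of reach is approached as far as the arm can. A call with a gripper value outside its range is refused whole. The fingers move at their own pace and stop on an object; the grip force is fixed at half the most. Time passes only in rows, so rows that do not move let the fingers close. It gives the time, the measured TCP pose, the force, the opening and the grip force at its end, in the units of the state.
- sense(): the state, without advancing time (a new reading comes with each control period).
- capture(name): name is "scene" or "side" or "wrist"; returns the picture (420x560x3 uint8, red, green, blue); there is no depth.
- camera_model(name): a dict with "fx", "fy", "cx", "cy" (pixels), "R" (3x3) and "t" (3): a world point X has camera coordinates R X + t. Camera axes: x right, y down, z forward; pixel columns grow to the right and rows downward; lengths in m; the calibration is good to about 2 mm. A picture is of the moment at which its call begins: read the wrist's pose just before it. camera_model takes no time and is no camera call; for the wrist camera it gives the pose at the moment of the call.
- finish_job(): hands the job in; it is judged then, once.
Trained networks look in the newest picture that a camera, given by its name, has taken for a name from the list of things; names that differ only in an ending like _2 or _b are one class to them, and where a whole thing is asked for, a point or a joint stands for the part that bears it (a point fixed in the world has none). Each returns a list of dicts, best first, with "p" (0 to 1); they miss things now and then, are a little off and sometimes report something else, mostly with a low value. They report only what shows in the picture. A call takes as long as a camera call.
- find_in(target, camera): "location" ([row, column] in pixels, amid what is visible of it).
The state is a dict: "time_s": time; "joints": joint angles; "joint_velocities": joint speeds; "effort": joint torques, N m; "tcp_pos": TCP position; "ee_rot": TCP orientation; "wrist_force": force on the tool from outside, world axes, zero at the start; "moment": the same for the moment, N m; "gripper_width": opening from 0.0 (shut) to 1.0 (fully open); "gripper_force": force on a finger pad.
Only numpy, scipy, OpenCV 4.12 (cv2) and the standard library are available. Lean on these libraries where they do the work, as an engineer would, in place of code of your own. Each camera call takes 0.05 s, during which the arm holds its last target. There are 200 camera calls.

### The job

Put the cream roll of masking tape away: push it flat along the bench with the fingers, through the narrow gap between the two steel posts of the green wooden bay, until it lies against the bay's back rail, wholly past the posts. Only push it, never lift or tip it, and leave the blue roll, the tins and the tools where they are.

Things in the scene. Friction and masses are not known exactly. Their poses are not given: they have to be found in the camera images.
- tape_cream: Cream roll of masking tape lying flat, loose: a disc 104 mm across and 24 mm high, about 0.13 kg (varies). The core is plugged with a cardboard disc and is solid to the touch, so only the outer rim can be pushed. Origin at the centre of its underside; z is up.
- bay: Green-painted wooden bay with two steel posts at its mouth, screwed to the bench (cannot move). Origin on the bench midway between the posts; x points into the bay, y across it, z up. Posts: upright cylinders 28 mm across, 32 mm high, centres at y = +69 and -69 mm, so the gap is 110 mm. Over all 154 mm wide, from x = -14 to 146 mm; the space above is free.
- bay_home (a point): Point on the bench at x = 78 mm, y = 0 in the bay's axes, where the roll's centre is when it lies in the middle against the back rail. Back rail: 30 mm high, front face at x = 130 mm; side rails: 26 mm high, inner faces at y = +64 and -64 mm. The floor is the bare bench top.
- tape_blue: Blue roll of tape lying flat, loose, 92 mm across and 30 mm high; not to be moved. It and the cream roll stand side by side before the bay, either one on either side. Origin at the centre of its underside.
- tin_blue: Small blue and silver tin, loose, 67 mm across, 59 mm high; leave it. Origin at the centre of its underside.
- tin_green: Small green and silver tin, loose, 63 mm across, 51 mm high; leave it. Origin at the centre of its underside.
- brush_red: Red paint brush lying flat, loose, 246x48x17 mm, long along its x; leave it. Origin at the centre of its underside.
- cutter: Orange cutter lying flat, loose, 168x22x16 mm, long along its x; leave it. Origin at the centre of its underside.
- putty: Putty knife lying flat, loose, 210x60x20 mm, long along its x; leave it. Origin at the centre of its underside.

How it is judged:
By the outcome, as a careful person would: the job done as asked, in the order asked, and still so for the second after the job is handed in, with the robot touching nothing.
It also fails if it takes over 48 s, if anything falls off the work surface, if the arm or the gripper's body presses on something with over 40 N, if the wrist force passes 120 N, or if a joint passes its speed limit or range.

## Working session

There is one attempt and no reset: what is moved stays moved. The work goes in short steps, Python scripts to look and compute and a tool call to move; the robot and the scene stay as the last step left them, time stands still between calls to the robot, and variables do not carry over. Pictures are saved under pics/ and viewed, at most 10 in all, crops included, and the job is handed in when it is done.

Besides the shell and the picture viewer there is one more tool, called after "Call:" by a JSON object that holds its "name" and its "arguments". arm_command: Moves the arm, as the interface text tells. Its arguments: {"type":"object","properties":{"motion":{"type":"array"}},"required":["motion"]}

```bash
mkdir -p pics; cat > h.py <<'E'
import numpy as np, cv2
from station import *
def ray(cam,rc,z,m=None):
    m=m or camera_model(cam); R=np.array(m["R"]);t=np.array(m["t"])
    d=R.T@np.array([(rc[1]-m["cx"])/m["fx"],(rc[0]-m["cy"])/m["fy"],1]); c=-R.T@t
    return c+d*(z-c[2])/d[2]
def proj(cam,X):
    m=camera_model(cam); p=np.array(m["R"])@np.array(X)+np.array(m["t"])
    return m["fy"]*p[1]/p[2]+m["cy"], m["fx"]*p[0]/p[2]+m["cx"]
def save(cam,n):
    im=capture(cam); cv2.imwrite(f"pics/{n}.png",im[:,:,::-1]); return im
E
python3 - <<'E'
from h import *
a=save("scene","s0");b=save("wrist","w0")
cv2.imwrite("pics/both.png",cv2.resize(np.vstack([a,b])[:,:,::-1],None,fx=.71,fy=.71))
for c in("scene","wrist"):
    for n,z in(("tape_cream",.024),("tape_blue",.03),("bay",.02)):
        for d in find_in(n,c)[:2]: print(c,n,d,ray(c,d["location"],z).round(3))
    m=camera_model(c);print((-np.array(m["R"]).T@m["t"]).round(3))
s=sense();print(s["tcp_pos"],s["ee_rot"])
E
```

```text
scene tape_cream {'location': [224.1, 371.4], 'p': 0.92} [ 0.625 -0.225  0.024]
scene tape_blue {'location': [250.6, 343.0], 'p': 0.88} [ 0.488 -0.197  0.03 ]
scene bay {'location': [177.5, 237.2], 'p': 0.59} [0.608 0.228 0.02 ]
[-0.358 -0.494  1.069]
wrist tape_cream {'location': [13.3, 269.0], 'p': 0.7} [ 0.637 -0.188  0.024]
wrist tape_blue {'location': [28.7, 405.1], 'p': 0.63} [ 0.496 -0.171  0.03 ]
wrist bay {'location': [295.8, 264.1], 'p': 0.85} [0.647 0.142 0.02 ]
wrist bay {'location': [126.0, 187.9], 'p': 0.55} [ 0.732 -0.075  0.02 ]
[ 0.625 -0.069  0.384]
[ 6.24908890e-01 -1.17826902e-05  2.30394044e-01] [[-6.79597168e-05 -9.99999943e-01 -3.32156728e-04]
 [-9.99999997e-01  6.79747508e-05 -4.52505527e-05]
 [ 4.52731284e-05  3.32153652e-04 -9.99999944e-01]]
```

View pics/s0.png

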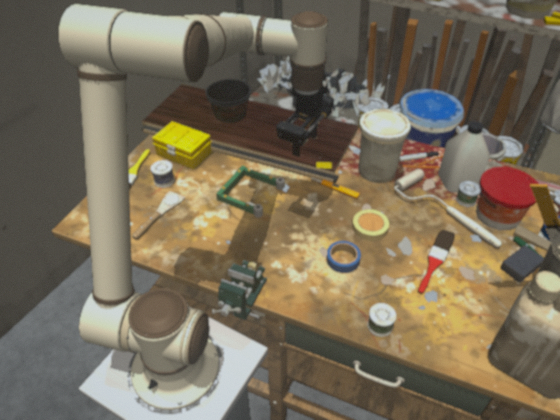

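View pics/w0.png

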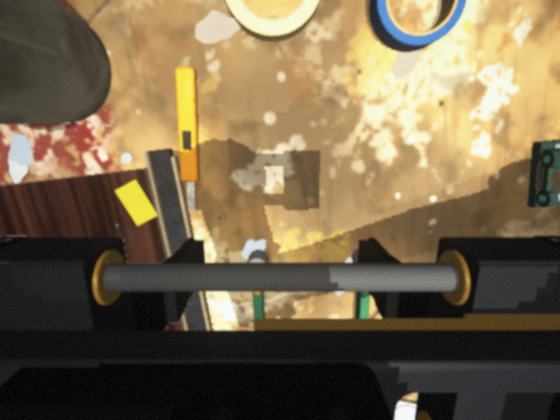

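The scene picture shows the cream roll at about (224,371), the blue roll at (251,343), and the bay with its posts near (187,283) and (210,259), its mouth facing −y. In the wrist picture the rolls are at the top edge and the gripper partly hides the bay. I'll crop the scene for accurate edges.

```bash
python3 - <<'E'
from h import *
a=cv2.imread("pics/s0.png")
cv2.imwrite("pics/c0.png",cv2.resize(a[150:290,205:405],None,fx=4,fy=4,interpolation=cv2.INTER_CUBIC))
for rc in((187,283),(210,259)): print(ray("scene",rc,.025).round(3))
E
```

```text
[0.636 0.076 0.025]
[0.513 0.088 0.025]
```

View pics/c0.png

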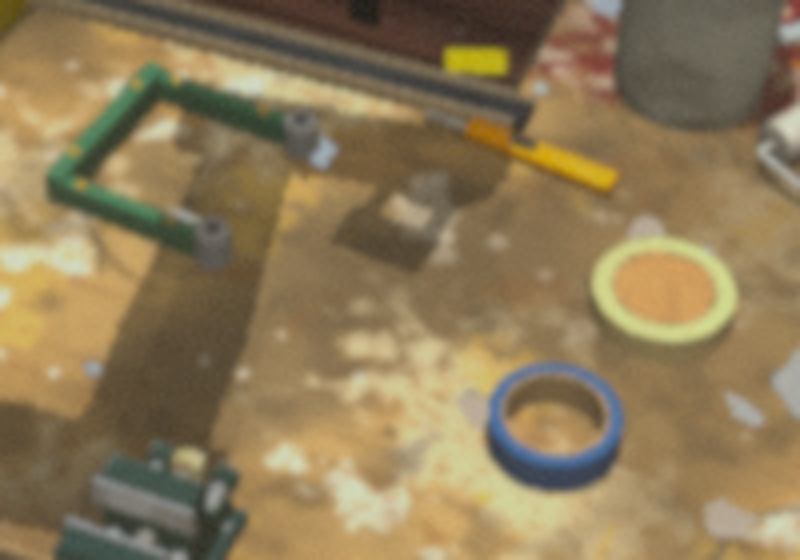

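Crop: post top centres at about (118,300) and (227,212), cream top ring centred at (290,665), blue at (415,556), cutter between x=430 and 615 beside the path.

```bash
python3 - <<'E'
from h import *
P={}
for n,(x,y),z in(("pA",(300,118),.032),("pB",(212,227),.032),("cream",(665,290),.024),("blue",(556,415),.03),("cutter_near",(612,178),.012),("cutter_near2",(600,192),.012),("cut_mid",(515,150),.012),("bk1",(152,70),.03),("bk2",(58,180),.03)):
    P[n]=ray("scene",(150+y/4,205+x/4),z); print(n,P[n].round(4))
A,B=P["pA"][:2],P["pB"][:2]; y=(B-A);print("gap",np.linalg.norm(y)); y/=np.linalg.norm(y)
x=np.array([-y[1],y[0]]); 
if x[1]<0:x=-x
o=(A+B)/2; print("o",o,"x",x,"home",o+.078*x, "ang",np.degrees(np.arctan2(x[1],x[0])))
c=P["cream"][:2]-o; print("cream in bay",c@x, c@np.array([-x[1],x[0]]))
c=P["blue"][:2]-o; print("blue in bay",c@x, c@np.array([-x[1],x[0]]))
E
```

```text
pA [0.6555 0.0974 0.032 ]
pB [0.5174 0.0936 0.032 ]
cream [ 0.6303 -0.2217  0.024 ]
blue [ 0.4793 -0.2042  0.03  ]
cutter_near [ 0.733  -0.1368  0.012 ]
cutter_near2 [ 0.7139 -0.1351  0.012 ]
cut_mid [ 0.7252 -0.0575  0.012 ]
bk1 [0.6494 0.2321 0.03  ]
bk2 [0.5048 0.224  0.03  ]
gap 0.13807914965429016
o [0.58645793 0.09548764] x [-0.02787568  0.9996114 ] home [0.58428363 0.17345733] ang 91.59736598059277
cream in bay -0.3183125440233642 -0.034952443679255436
blue in bay -0.29653683605193887 0.11548313810887044
```

Post spacing measures 138.1 mm against 138, so the calibration holds. I'll go behind the cream roll with the fingers partly open (80 mm over the backs) to use them as a cradle.

Call:
{"name": "arm_command", "arguments": {"motion": [[50, 25, -2, 0, 0, 0, 0], [50, 40, -3, 0, 0, 0, 0], [50, 45, -3, 0, 0, 0, 0], [50, 45, -3, 0, 0, 0, 0], [50, 45, -3, 0, 0, 0, 0], [50, 45, -3, 0, 0, 0, 0], [50, 40, 0, 20, 0, 0, 0], [50, 17, 0, 20, 0, 0, 0]]}}

```text
time_s: 1.2
tcp_pos: [0.6417, -0.3057, 0.1903]
ee_rot: [[-0.003, -1.0, 0.001], [-1.0, 0.003, -0.001], [0.001, -0.001, -1.0]]
wrist_force: [0.2, 0.8, 1.0]
gripper_width: 0.576
gripper_force: 0.0
```

Call:
{"name": "arm_command", "arguments": {"motion": [[50, 0, 0, 40, 0, 0, 0], [50, 0, 0, 40, 0, 0, 0], [50, 0, 0, 40, 0, 0, 0], [50, 0, 0, 30, 0, 0, 0], [50, 0, 0, 20, 0, 0, 0], [50, 0, 0, 0, 0, 0, 0]]}}

```text
time_s: 1.8
tcp_pos: [0.6394, -0.3012, 0.0163]
ee_rot: [[-0.001, -1.0, -0.008], [-1.0, 0.001, 0.002], [-0.002, 0.008, -1.0]]
wrist_force: [-0.9, -0.6, -0.1]
gripper_width: 0.577
gripper_force: 0.0
```

```bash
python3 - <<'E'
from h import *
s=sense();print(s["tcp_pos"],s["time_s"],s["wrist_force"],s["gripper_width"],s["joints"]);print(np.array(s["ee_rot"]).round(3))
a=save("scene","s1");cv2.imwrite("pics/c1.png",cv2.resize(a[150:290,275:475,::-1],None,fx=4,fy=4,interpolation=cv2.INTER_CUBIC))
E
```

```text
[ 0.63936798 -0.30119839  0.01629779] 1.8 [-0.91705779 -0.59646336 -0.13877085] 0.5765109484828698 [-12.17608151  40.85161963   0.51506918  -0.05770599 -50.12517084
  12.17275522]
[[-0.001 -1.    -0.008]
 [-1.     0.001  0.002]
 [-0.002  0.008 -1.   ]]
```

View pics/c1.png

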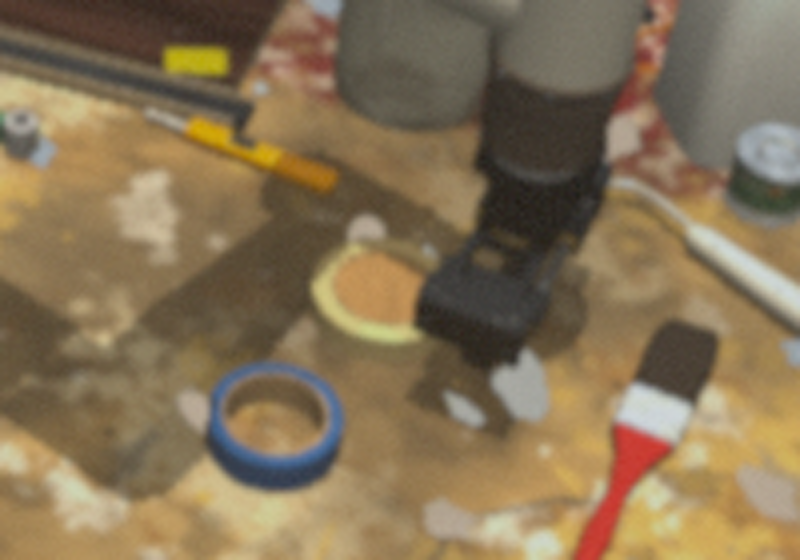

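The roll is unmoved (ring still at about (290,385) in this crop), and the gripper stands behind it, clear of the brush. Now the first push.

Call:
{"name": "arm_command", "arguments": {"motion": [[50, -8, 3, 3, 0, 0, 0], [50, -12, 3, 0, 0, 0, 0], [50, -12, 2, 0, 0, 0, 0], [50, -14, 3, 0, 0, 0, 0], [50, -14, 3, 0, 0, 0, 0], [50, -14, 3, 0, 0, 0, 0], [50, -14, 3, 0, 0, 0, 0], [50, -12, 3, 0, 0, 0, 0]]}}

```text
time_s: 2.65
tcp_pos: [0.6188, -0.2006, 0.0177]
ee_rot: [[0.001, -1.0, 0.0], [-1.0, -0.001, -0.0], [0.0, -0.0, -1.0]]
wrist_force: [0.5, -0.6, 2.2]
gripper_width: 0.579
gripper_force: 0.5
```

Call:
{"name": "arm_command", "arguments": {"motion": [[50, -14, 3, 0, 0, 0, 0], [50, -14, 3, 0, 0, 0, 0], [50, -16, 4, 0, 0, 0, 0], [50, -16, 4, 0, 0, 0, 0], [50, -16, 4, 0, 0, 0, 0], [50, -16, 4, 0, 0, 0, 0], [50, -14, 3, 0, 0, 0, 0], [50, -8, 2, 0, 0, 0, 0]]}}

```text
time_s: 3.45
tcp_pos: [0.5915, -0.0864, 0.0175]
ee_rot: [[0.001, -1.0, -0.0], [-1.0, -0.001, 0.0], [-0.0, 0.0, -1.0]]
wrist_force: [0.2, -1.0, 0.2]
gripper_width: 0.574
gripper_force: 0.3
```

Call:
{"name": "arm_command", "arguments": {"motion": [[50, -10, 1, 0, 0, 0, 0], [50, -8, 1, 0, 0, 0, 0], [50, -4, 0, 0, 0, 0, 0], [50, 0, 0, 0, 0, 0, 0]]}}

```text
time_s: 3.85
tcp_pos: [0.59, -0.0655, 0.0175]
ee_rot: [[0.0, -1.0, -0.0], [-1.0, -0.0, 0.0], [-0.0, 0.0, -1.0]]
wrist_force: [-0.6, 0.7, -0.5]
gripper_width: 0.574
gripper_force: 0.0
```

```bash
python3 - <<'E'
from h import *
s=sense();print(s["tcp_pos"],s["time_s"],s["wrist_force"])
a=save("scene","s2");cv2.imwrite("pics/c2.png",cv2.resize(a[150:290,205:405,::-1],None,fx=4,fy=4,interpolation=cv2.INTER_CUBIC))
E
```

```text
[ 0.58999357 -0.06550054  0.01746076] 3.85 [-0.63272898  0.74253715 -0.47934145]
```

View pics/c2.png

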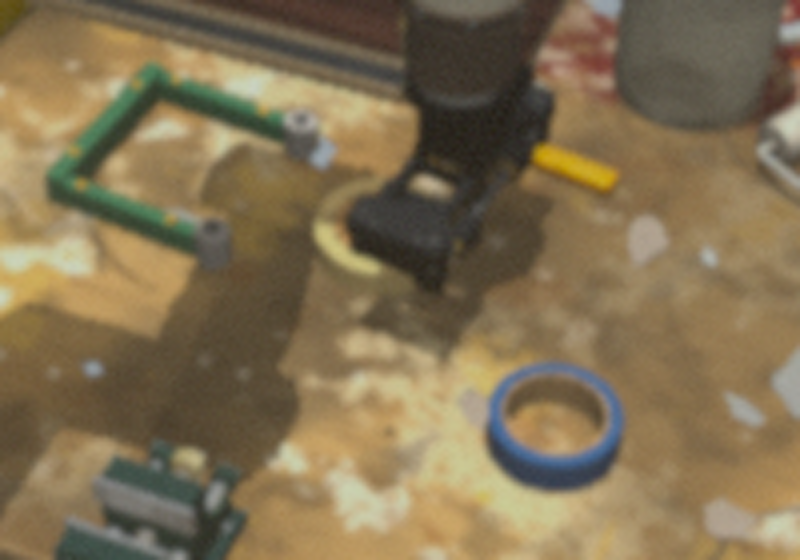

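The roll now lies in front of the mouth at about (228,370), with blue and cutter unmoved. I'll back off, rise, and look straight down with the wrist camera at the roll and posts together.

Call:
{"name": "arm_command", "arguments": {"motion": [[50, 12, 0, 0, 0, 0, 0], [50, 8, 0, -25, 0, 0, 0], [50, 0, 0, -45, 0, 0, 0], [50, 0, 0, -48, 0, 0, 0], [50, -15, 0, -45, 0, 0, 0], [50, -30, 0, -38, 0, 0, 0], [50, -30, 0, -38, 0, 0, 0], [50, -30, 0, -38, 0, 0, 0]]}}

```text
time_s: 4.7
tcp_pos: [0.5896, 0.0186, 0.2964]
ee_rot: [[-0.002, -1.0, 0.0], [-1.0, 0.002, 0.0], [-0.0, -0.0, -1.0]]
wrist_force: [2.4, -0.5, -0.1]
gripper_width: 0.576
gripper_force: 0.0
```

Call:
{"name": "arm_command", "arguments": {"motion": [[50, -35, 0, -33, 0, 0, 0], [50, -45, 0, 0, 0, 0, 0], [50, -45, 0, 0, 0, 0, 0], [50, -40, 0, 0, 0, 0, 0], [50, -20, 0, 0, 0, 0, 0], [50, 0, 0, 0, 0, 0, 0], [50, 0, 0, 0, 0, 0, 0]]}}

```text
time_s: 5.4
tcp_pos: [0.5901, 0.2032, 0.3272]
ee_rot: [[-0.0, -1.0, -0.001], [-1.0, 0.0, -0.001], [0.001, 0.001, -1.0]]
wrist_force: [0.5, -0.4, 0.5]
gripper_width: 0.577
gripper_force: 0.0
```

```bash
python3 - <<'E'
from h import *
s=sense();print(s["tcp_pos"],s["time_s"],np.array(s["ee_rot"]).round(4))
import json
m=camera_model("wrist");json.dump({k:np.array(v).tolist() for k,v in m.items()},open("m3.json","w"))
save("wrist","w3");save("scene","s3")
E
```

```text
[0.59011896 0.2031529  0.32722606] 5.4 [[-5.e-04 -1.e+00 -8.e-04]
 [-1.e+00  5.e-04 -7.e-04]
 [ 7.e-04  8.e-04 -1.e+00]]
```

View pics/w3.png

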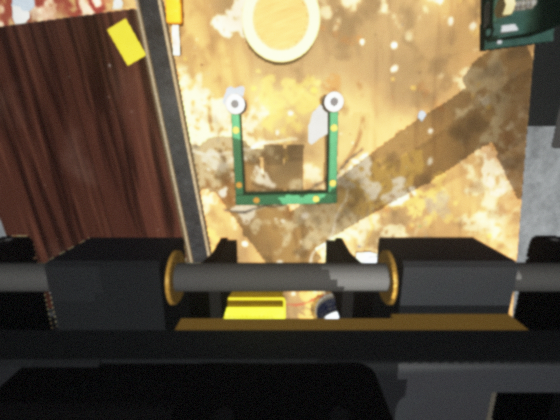

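The wrist view shows everything: roll centred near (22,281), post tops near (103,235) and (101,334), back rail at row ~197. Now precise fits.

```bash
python3 - <<'E'
from h import *; import json
from scipy.optimize import least_squares
m=json.load(open("m3.json")); im=cv2.imread("pics/w3.png"); g=cv2.cvtColor(im,6)
def fit(r0,c0,rpx,z,rad):
    # radial strongest falling edge near expected radius
    f=cv2.GaussianBlur(g,(0,0),1).astype(np.float32); pts=[]
    for t in np.linspace(0,2*np.pi,180,endpoint=False):
        rr=np.arange(rpx-5,rpx+5.01,.25); r=r0+rr*np.sin(t); c=c0+rr*np.cos(t)
        if r.min()<1 or r.max()>415: continue
        v=cv2.remap(f,c[None].astype(np.float32),r[None].astype(np.float32),1)[0]
        i=np.argmin(np.gradient(v)); pts.append(ray("wrist",(r[i],c[i]),z,m)[:2])
    pts=np.array(pts)
    q=least_squares(lambda p:np.hypot(*(pts-p[:2]).T)-p[2],[*pts.mean(0),rad],loss="soft_l1",f_scale=.001)
    q2=least_squares(lambda p:np.hypot(*(pts-p).T)-rad,pts.mean(0),loss="soft_l1",f_scale=.001)
    return q.x.round(4),q2.x.round(4),len(pts)
C=fit(22,281,39,.024,.052);A=fit(103,235,10.5,.032,.014);B=fit(101.5,333.5,10.5,.032,.014)
print(C,A,B,m["fx"])
a,b=A[1],B[1];print("gap",np.linalg.norm(a-b)); 
for n,p in zip("LRback1back2",[]):pass
y=(b-a)/np.linalg.norm(b-a);x=np.array([-y[1],y[0]]);x=x if x[1]>0 else -x;o=(a+b)/2
c=C[1]-o;print("o",o,"x",x,"ang",np.degrees(np.arctan2(x[1],x[0])),"cream",c@x,c@np.array([-x[1],x[0]]),"home",o+.078*x)
for rc in((193,247),(191,327)):print(ray("wrist",rc,.03,m).round(4))
cv2.imwrite("pics/w3c.png",cv2.resize(im[0:215,180:390],None,fx=2.75,fy=2.75,interpolation=cv2.INTER_CUBIC))
E
```

```text
(array([ 0.5904, -0.0099,  0.0517]), array([ 0.5904, -0.0103]), 119) (array([0.654 , 0.0965, 0.0131]), array([0.6543, 0.0959]), 180) (array([0.5172, 0.0941, 0.013 ]), array([0.5172, 0.0941]), 180) 305.71034665789773
gap 0.13711181568340491
o [0.58575 0.095  ] x [-0.01312797  0.99991382] ang 90.75219896409452 cream -0.10535197078385948 -0.003267223891443414 home [0.58472602 0.17299328]
[0.641  0.2237 0.03  ]
[0.5211 0.2208 0.03  ]
```

View pics/w3c.png

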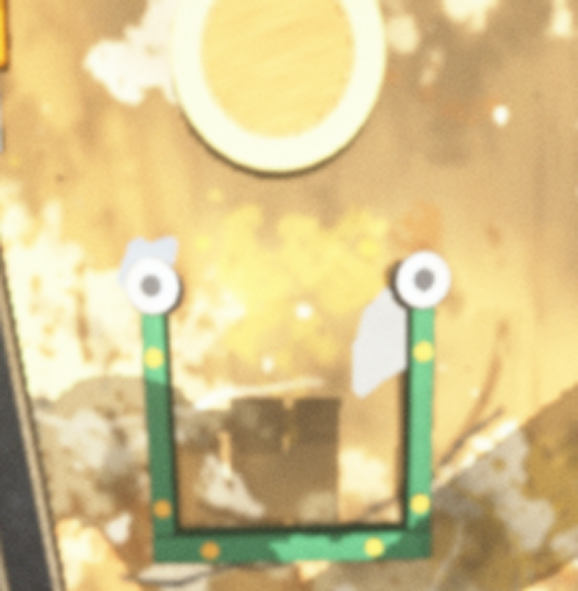

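The crop confirms the fits: roll centred at x≈0.5904 (matching the TCP's 0.590, so the cradle centres it), and mouth centre at x≈0.5857, y≈0.095. The bay axis is about 91.2° and home about (0.584, 0.173). I need to shift the roll ~4.5 mm toward −x before the gap. Returning behind the roll.

Call:
{"name": "arm_command", "arguments": {"motion": [[50, 30, 0, 0, 0, 0, 0], [50, 45, 0, 0, 0, 0, 0], [50, 45, 0, 0, 0, 0, 0], [50, 45, 0, 0, 0, 0, 0], [50, 45, 0, 0, 0, 0, 0], [50, 45, 0, 10, 0, 0, 0], [50, 35, 0, 30, 0, 0, 0], [50, 8, 0, 30, 0, 0, 0]]}}

```text
time_s: 6.3
tcp_pos: [0.5893, -0.0989, 0.2579]
ee_rot: [[-0.006, -1.0, 0.003], [-1.0, 0.006, -0.0], [0.0, -0.003, -1.0]]
wrist_force: [1.1, 0.1, -0.1]
gripper_width: 0.576
gripper_force: 0.0
```

Call:
{"name": "arm_command", "arguments": {"motion": [[50, 0, 0, 40, 0, 0, 0], [50, 0, 0, 45, 0, 0, 0], [50, 0, 0, 45, 0, 0, 0], [50, 0, 0, 45, 0, 0, 0], [50, 0, 0, 35, 0, 0, 0], [50, 0, 0, 20, 0, 0, 0], [50, 0, 0, 9, 0, 0, 0], [50, 0, 0, 0, 0, 0, 0]]}}

```text
time_s: 7.1
tcp_pos: [0.5893, -0.095, 0.0178]
ee_rot: [[-0.001, -1.0, -0.002], [-1.0, 0.001, -0.0], [0.0, 0.002, -1.0]]
wrist_force: [0.8, 0.3, 0.3]
gripper_width: 0.574
gripper_force: 0.0
```

Call:
{"name": "arm_command", "arguments": {"motion": [[50, -10, 0, 0, 0, 0, 0], [50, -14, 0, 0, 0, 0, 0], [50, -12, 0, 0, 0, 0, 0], [50, -14, 1, 0, 0, 0, 0], [50, -14, 1, 0, 0, 0, 0], [50, -14, 1, 0, 0, 0, 0], [50, -12, 0.5, 0, 0, 0, 0], [50, -8, 0, 0, 0, 0, 0]]}}

```text
time_s: 7.9
tcp_pos: [0.5863, 0.0054, 0.0186]
ee_rot: [[0.001, -1.0, -0.0], [-1.0, -0.001, -0.0], [0.0, 0.0, -1.0]]
wrist_force: [-0.2, -1.8, 0.4]
gripper_width: 0.576
gripper_force: 0.6
```

Call:
{"name": "arm_command", "arguments": {"motion": [[50, -6, 0, 0, 0, 0, 0], [50, -4, 0, 0, 0, 0, 0], [50, 0, 0, 0, 0, 0, 0]]}}

```text
time_s: 8.2
tcp_pos: [0.5865, 0.0144, 0.0184]
ee_rot: [[0.0, -1.0, -0.0], [-1.0, -0.0, 0.0], [-0.0, 0.0, -1.0]]
wrist_force: [0.1, -0.5, 0.2]
gripper_width: 0.573
gripper_force: 0.0
```

Call:
{"name": "arm_command", "arguments": {"motion": [[50, -5, 0.5, 0, 0, 0, 0], [50, -5, 0.3, 0, 0, 0, 0], [50, -5, 0, 0, 0, 0, 0], [50, -5, 0, 0, 0, 0, 0], [50, -5, 0, 0, 0, 0, 0], [50, -5, 0, 0, 0, 0, 0], [50, -5, 0.2, 0, 0, 0, 0], [50, -5, 0.2, 0, 0, 0, 0]]}}

```text
time_s: 9.0
tcp_pos: [0.5852, 0.0545, 0.0185]
ee_rot: [[0.0, -1.0, -0.0], [-1.0, -0.0, -0.0], [0.0, 0.0, -1.0]]
wrist_force: [-1.1, -0.6, -0.8]
gripper_width: 0.576
gripper_force: 0.2
```

Force stays near nothing, and the roll's centre is past the gap. On to the back rail.

Call:
{"name": "arm_command", "arguments": {"motion": [[50, -8, 0.2, 0, 0, 0, 0], [50, -8, 0.2, 0, 0, 0, 0], [50, -8, 0.2, 0, 0, 0, 0], [50, -8, 0.2, 0, 0, 0, 0], [50, -8, 0.2, 0, 0, 0, 0], [50, -8, 0.2, 0, 0, 0, 0], [50, -6, 0, 0, 0, 0, 0], [50, -4, 0, 0, 0, 0, 0]]}}

```text
time_s: 9.8
tcp_pos: [0.5841, 0.1127, 0.0186]
ee_rot: [[0.0, -1.0, 0.0], [-1.0, -0.0, 0.0], [-0.0, -0.0, -1.0]]
wrist_force: [-0.3, -0.7, -0.0]
gripper_width: 0.576
gripper_force: 0.2
```

Call:
{"name": "arm_command", "arguments": {"motion": [[50, -2, 0, 0, 0, 0, 0], [50, -1, 0, 0, 0, 0, 0], [50, 0, 0, 0, 0, 0, 0]]}}

```text
time_s: 10.1
tcp_pos: [0.5841, 0.115, 0.0186]
ee_rot: [[-0.0, -1.0, 0.0], [-1.0, 0.0, 0.0], [-0.0, -0.0, -1.0]]
wrist_force: [-0.4, 1.1, -0.1]
gripper_width: 0.576
gripper_force: 0.0
```

Call:
{"name": "arm_command", "arguments": {"motion": [[50, -1, 0, 0, 0, 0, 0], [50, -1, 0, 0, 0, 0, 0], [50, -1, 0, 0, 0, 0, 0]]}}

```text
time_s: 10.4
tcp_pos: [0.5841, 0.1179, 0.0186]
ee_rot: [[-0.0, -1.0, -0.0], [-1.0, 0.0, -0.0], [0.0, 0.0, -1.0]]
wrist_force: [-0.3, 0.6, 0.4]
gripper_width: 0.571
gripper_force: 0.2
```

Call:
{"name": "arm_command", "arguments": {"motion": [[50, -1, 0, 0, 0, 0, 0]]}}

```text
time_s: 10.5
tcp_pos: [0.5841, 0.119, 0.0186]
ee_rot: [[-0.0, -1.0, 0.0], [-1.0, 0.0, -0.0], [0.0, -0.0, -1.0]]
wrist_force: [-0.2, -0.1, 0.1]
gripper_width: 0.576
gripper_force: 0.2
```

Call:
{"name": "arm_command", "arguments": {"motion": [[50, -1, 0, 0, 0, 0, 0]]}}

```text
time_s: 10.6
tcp_pos: [0.584, 0.1198, 0.0186]
ee_rot: [[0.0, -1.0, -0.0], [-1.0, -0.0, -0.001], [0.001, 0.0, -1.0]]
wrist_force: [1.1, -4.1, -0.3]
gripper_width: 0.575
gripper_force: 1.7
```

Call:
{"name": "arm_command", "arguments": {"motion": [[50, -0.5, 0, 0, 0, 0, 0]]}}

```text
time_s: 10.7
tcp_pos: [0.5839, 0.1199, 0.0186]
ee_rot: [[0.0, -1.0, -0.001], [-1.0, -0.0, -0.001], [0.001, 0.001, -1.0]]
wrist_force: [0.1, -5.0, 0.5]
gripper_width: 0.576
gripper_force: 2.2
```

Force rises while the TCP stops: the roll is against the rail. I'll back off gently, rise and check.

Call:
{"name": "arm_command", "arguments": {"motion": [[50, 2, 0, 0, 0, 0, 0], [50, 8, 0, 0, 0, 0, 0], [50, 8, 0, -15, 0, 0, 0], [50, 0, 0, -40, 0, 0, 0], [50, 0, 0, -48, 0, 0, 0], [50, 0, 0, -48, 0, 0, 0], [50, -10, 0, -48, 0, 0, 0], [50, -40, 0, -30, 0, 0, 0]]}}

```text
time_s: 11.5
tcp_pos: [0.5851, 0.1503, 0.254]
ee_rot: [[-0.004, -1.0, 0.007], [-1.0, 0.004, 0.003], [-0.003, -0.007, -1.0]]
wrist_force: [1.4, 1.6, -0.9]
gripper_width: 0.571
gripper_force: 0.0
```

Call:
{"name": "arm_command", "arguments": {"motion": [[50, -40, 0, -30, 0, 0, 0], [50, -45, 0, -20, 0, 0, 0], [50, -45, 0, -20, 0, 0, 0], [50, -20, 0, -10, 0, 0, 0], [50, 0, 0, 0, 0, 0, 0], [50, 0, 0, 0, 0, 0, 0]]}}

```text
time_s: 12.1
tcp_pos: [0.5837, 0.3022, 0.3281]
ee_rot: [[0.0, -1.0, 0.0], [-1.0, -0.0, 0.0], [-0.0, -0.0, -1.0]]
wrist_force: [-0.9, -0.7, -0.5]
gripper_width: 0.578
gripper_force: 0.0
```

```bash
python3 - <<'E'
from h import *
s=sense();print(s["tcp_pos"],s["time_s"])
w=save("wrist","w4");a=save("scene","s4")
c=cv2.resize(a[140:340,110:470],(756,420))
cv2.imwrite("pics/f.png",cv2.resize(np.hstack([w[:,130:420],c])[:,:,::-1],(800,321)))
E
```

```text
[0.58373643 0.30218543 0.3281084 ] 12.1
```

View pics/f.png

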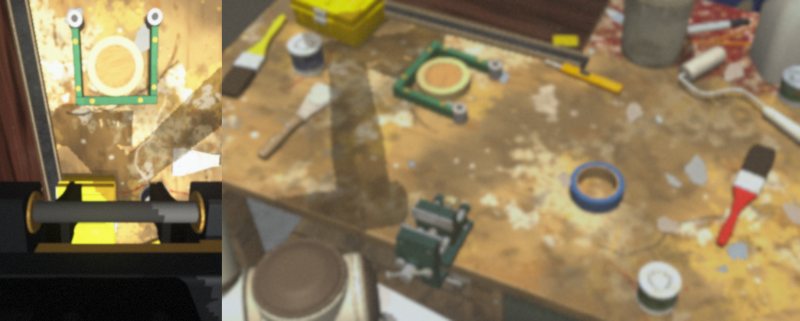

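The left half shows the roll inside the bay at about (68,116), its rim against the back rail and wholly past the posts. The right half shows the blue roll, tins and tools in place, with the arm clear.

```bash
python3 -c "
from station import *
print(finish_job())"
```

```text
the job is handed in; nothing more can be done
None
```

The cream roll lies flat against the bay's back rail, wholly past the posts; it was only pushed, nothing else was moved, and the job was handed in at about 12 s.

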